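Hold sprung forceps at their gap mark over the tip steriliser lamp

ROBOT

A 6-joint arm with a two-finger parallel gripper is mounted at the origin on the work surface. World frame = base frame: x ahead of the robot, y to its left, z up, the work surface at z = 0. Lengths are in mm, angles in rad, forces in N, time in s.
With the tool pointing down it reaches from about 325 to 925 mm from the base axis. Payload 3.1 kg.
Tool frame: the origin (TCP) lies on the centre line of the jaws, within the pads' length; the fingertips stand 25 mm ahead of it and the grasp point (between the pads) lies 6 mm ahead of it; z points along the fingers, y is the line along which they close (so a half turn about z gives the same grasp; the last joint's range is limited). The gripper opens to 85 mm and grips with 20 to 120 N. Pads are 22 mm wide; open, the fingers measure 114 mm over their backs; the gripper's body (76 mm by 85 mm) begins 54 mm behind the grasp point. The pads swing forward as they close: fully open they stand 13 mm farther back than shut.
Start: joints at [1.138, 0.217, 1.613, -0, 1.311, -0.112], TCP at [197.06, 593.133, 256.3] pointing down, gripper open.
Joint ranges: [-2.75, 2.75], [-0.78, 2.1], [0.31, 2.55], [-1.13, 4.27], [0.13, 2.63], [-2.58, 2.58]. Speed limits (rad/s): [2.79, 2.79, 3.14, 3.14, 3.14, 3.14].

INTERFACE

Orientations are given as a 3x3 rotation matrix whose columns are the frame's x, y, z axes.
In Python, from bench import observe, get_image, camera_params, finish_job gives the robot as it stands.
- The arm moves only by the tool move_arm, never from a script. Its argument "moves" is text: rows parted by semicolons, each of 4 numbers parted by spaces: the shift along the tool's x, y, z in cm, then the turn about the tool's z in degrees. A call has 1 to 5 rows; each row is the pose to reach, as a shift and turn from the pose commanded when the call began, along the tool's axes at that moment; what a row does not reach only later rows make up. A row lasts 1/12 s, in which the tool goes at most 41.7 mm and 7.16 degrees, less where a joint would pass 70% of its speed; a pose out of reach is approached as far as the arm can. A call with a gripper value outside its range is refused whole. "jaw" is the closure, from 0 (fully open) to 1 (shut), set as the call begins (left out, the last holds). The fingers move at their own pace and stop on an object; "force" is the grip in N (left out, the last holds). Time passes only in rows, so rows that repeat a pose let the fingers close. It gives the time, the measured TCP pose, the force, the opening and the grip force at its end, in the units of the state.
- observe(): the state, without advancing time (a new reading comes with each control period).
- get_image(name): name is "side" or "top" or "wrist"; returns (picture, depth): 400x640x3 uint8, red, green, blue; 400x640 float32, mm along the optical axis (not along the pixel's ray), 0 where there is no reading.
- camera_params(name): a dict with "fx", "fy", "cx", "cy" (pixels), "rvec" (rotation vector, rad) and "tvec" (3), from world to camera coordinates, as OpenCV has them. Camera axes: x right, y down, z forward; pixel columns grow to the right and rows downward; lengths in mm; the calibration is good to about 2 mm. A picture is of the moment at which its call begins: read the wrist's pose just before it. camera_params takes no time and is no camera call; for the wrist camera it gives the pose at the moment of the call.
- finish_job(): hands the job in; it is judged then, once.
The state is a dict: "time": time; "joints": joint angles; "dq": joint speeds; "joint_torque": joint torques, N m; "position": TCP position; "ee_rot": TCP orientation; "force": force on the tool from outside, world axes, zero at the start; "torque": the same for the moment, N m; "gripper_width": opening from 0.0 (shut) to 1.0 (fully open); "grip_force": force on a finger pad.
Only numpy, scipy, OpenCV 4.12 (cv2) and the standard library are available. Lean on these libraries where they do the work, as an engineer would, in place of code of your own. Each camera call takes 0.05 s, during which the arm holds its last target. There are 200 camera calls.

TASK

Start the tip steriliser by twisting its knob clockwise all the way to the stop, then letting go so that it springs back. Then take the forceps from their rest and hold both tips low between the two upright reflectors, over the lamp window, touching neither the reflectors nor the glass, with the forceps squeezed so that the tips stand 12 mm apart (the mark on the tongue). Hold that steady for at least 4 seconds and finish still holding them there; leave the other things on the bench where they stand.

Things in the scene. Friction and masses are not known exactly. Their poses are not given: they have to be found in the camera images.
- window (a point): Centre of the lamp window's glass on the steriliser's flat top, 61 mm above the bench. Frame level and turned with the box. Two upright aluminium reflectors, 60 mm long in x, 5 mm thick, rising 25 mm above the glass, stand either side, inner faces at y = +19 and -19 mm; the channel between them is open at the top and at both ends.
- steriliser: Tip steriliser: fixed low white box 140 (x) x 220 (y) x 60 mm high; origin under its centre, x away from the robot side, z up. The window's centre is at x = -25, y = +50 mm, the knob's axis at x = -20, y = -65 mm.
- knob_grip (a point): Point on the start knob's upright axis at gripping height, 85 mm above the bench. The knob is a black bar grip 42 mm long, 12 mm wide, 30 mm tall on a round collar 44 mm across, on the steriliser's top, right of the window. The point is 18 mm above the collar, 12 mm below the bar's top. The frame turns with the knob: x along the bar, z up.
- start_knob (a joint): Angle of the start knob (body start_knob) in rad: 0 at rest, grows clockwise seen from above, hard stop at 1.2. A spring (0.05 N m at rest, 0.17 N m at the stop) turns it back to 0 when it is let go.
- forceps_grip (a point): Centre of the forceps' ribbed grip section, midway between the legs and half-way up, 31 mm above the bench at the start. x points along the forceps to the tips, y to the left leg, z up. The grip section runs 30 mm either side along x; squeeze it along y. Tips 80 mm ahead, joined end 125 mm behind. A tongue from the left leg crosses the right leg 42 mm ahead.
- forceps: Sprung steel forceps lying flat on the rest, legs spread sideways; 205 mm long, 56 g, legs 12 mm tall. Origin 6 mm below forceps_grip. Released: grip 38 mm wide outside, tips 36 mm apart. Tip gap = 12 mm + 1.73 x (width - 24 mm). Spring 2 N per leg released, 8 N at 12 mm gap; there the grip faces are parallel and the tongue's black line has just come out of the right leg's outer face.
- tip_left (a point): End of the left leg of the forceps, on its inner face, half-way up. The tip gap is the distance from here to tip_right. Each tip is 3 mm thick outside this face and 6 mm tall.
- tip_right (a point): End of the right leg of the forceps, on its inner face, half-way up.
- rest: Fixed grey plastic forceps rest; origin under its centre, beneath the grip section; x along the forceps. Base plate 120 x 110 mm, 5 mm thick; two cross bars 10 mm thick at x = +48 and -48 mm, tops 25 mm above the bench, with lips at y = +49 and -49 mm rising to 33 mm. Between the bars the grip section is free on both sides.
- petri_dish: Bystander: closed clear petri dish, 90 mm across, 16 mm high, origin under its centre. Leave it alone.
- reagent_jar: Bystander: amber jar, 56 mm across, 85 mm high, origin under its centre. Leave it alone.
- tip_box: Bystander: grey box with a clear lid, 84 x 124 x 65 mm, origin under its centre. Leave it alone.
- spray_bottle: Bystander: white trigger spray bottle, 72 mm across, 210 mm high, origin under its centre. Leave it alone.
- tube_rack: Bystander: white rack of capped tubes, 70 x 160 mm, 80 mm high, origin under its centre. Leave it alone.
- beaker: Bystander: steel beaker, 68 mm across, 90 mm high, origin under its centre. Leave it alone.
- spatula: Bystander: small steel spatula with a wooden handle, lying flat, 160 mm long, origin under its centre. Leave it alone.
Not all that is in view belongs to the job. Leave any brown or pink look-alike of the rest alone.

How it is judged (in metres and radians):
On the way, in this order (a step that is already met when the one before it is completed fails the run):
1. the start knob is twisted to its stop (above 1.1 rad) (value of joint start_knob above 1.1 rad), for 0.05 s.
2. the knob is let go and has sprung back (below 0.12 rad) (value of joint start_knob below 0.12 rad and contact force between start_knob and the fingers below 0.2 N), for 0.2 s.
3. the forceps are held still for 3 s, tips 9 to 15 mm apart between the reflectors, touching nothing else (distance between tip_left and tip_right between 0.009 and 0.015 m and x of tip_left in the frame of window between -0.028 and 0.028 m and y of tip_left in the frame of window between -0.0155 and 0.0155 m and z of tip_left in the frame of window between 0.003 and 0.024 m and x of tip_right in the frame of window between -0.028 and 0.028 m and y of tip_right in the frame of window between -0.0155 and 0.0155 m and z of tip_right in the frame of window between 0.003 and 0.024 m and contact force between forceps and the fingers above 1 N and contact force between forceps and steriliser below 0.2 N and contact force between forceps and rest below 0.2 N and linear speed of forceps below 0.02 m/s), for 3 s.
At the end, for the whole second after the job is handed in: Forceps held by the fingers, still, free of rest and steriliser; tip gap 9 to 15 mm; both tips between the reflectors, within 28 mm of the window centre along the channel, 15.5 mm across it, 3 to 24 mm above the glass; knob let go and back below 0.12 rad (all of step 2 and all of step 3); the arm keeps its last pose, push and grip.
It fails at once if a bystander on the bench is moved by more than 25 mm (distance of any of petri_dish, reagent_jar, tip_box, spray_bottle, tube_rack, beaker, spatula from where it was at the start of the episode above 0.025 m).
It also fails if it takes over 67 s, if anything falls off the work surface, if the arm or the gripper's body presses on something with over 40 N, if the wrist force passes 120 N, or if a joint passes its speed limit or range.

## Working session

There is one attempt and no reset: what is moved stays moved. The work goes in short steps, Python scripts to look and compute and a tool call to move; the robot and the scene stay as the last step left them, time stands still between calls to the robot, and variables do not carry over. Pictures are saved under pics/ and viewed, at most 10 in all, crops included, and the job is handed in when it is done.

Besides the shell and the picture viewer there is one more tool, called after "Emit:" as name(argument=value, ...), one argument or row to a line, values as JSON. move_arm: Moves the arm, as the interface text tells. Its arguments: {"type":"object","properties":{"moves":{"type":"string"},"jaw":{"type":"number"},"force":{"type":"number"}},"required":["moves"]}

```bash
mkdir -p pics; ls
cat > h.py <<'E'
import numpy as np, cv2
from bench import *
def P(n):
    c=camera_params(n);K=np.array([[c['fx'],0,c['cx']],[0,c['fy'],c['cy']],[0,0,1.]])
    return K,cv2.Rodrigues(np.array(c['rvec'],float))[0],np.array(c['tvec'],float).ravel()
def ray(n,uv,z):
    K,R,t=P(n);o=-R.T@t;uv=np.atleast_2d(uv).astype(float)
    d=(R.T@np.linalg.inv(K)@np.c_[uv,np.ones(len(uv))].T).T
    return o+d*((z-o[2])/d[:,2])[:,None]
def proj(n,X):
    K,R,t=P(n);q=(K@(R@np.atleast_2d(X).T+t[:,None])).T
    return q[:,:2]/q[:,2:]
def cloud(n,dep):
    K,R,t=P(n);v,u=np.mgrid[:400,:640];p=np.stack([(u-K[0,2])/K[0,0]*dep,(v-K[1,2])/K[1,1]*dep,dep],-1)
    return (p-t)@R
def shot(n,name=None):
    im,d=get_image(n)
    np.savez('last_%s.npz'%n,im=im,d=d)
    if name: cv2.imwrite('pics/'+name,im[:,:,::-1])
    return im,d
E
python3 - <<'E'
from h import *
for n in ('top','side'):
    shot(n,n+'0.png'); K,R,t=P(n); print(n,K[0,0],-R.T@t,R[2])
s=observe();print(s['time'],s['position'],s['ee_rot'],s['gripper_width'])
E
```

```text
pics
top 430.87739198043136 [ 258.40051106   77.99729117 1668.41635815] [ 0.14753202 -0.01150413 -0.98899037]
side 411.30983927695615 [ 407.42188517 -710.87707018  966.37765539] [ 0.06972845  0.65811824 -0.74967881]
0.1 [196.7415482  592.50846391 255.06837376] [[-9.48993347e-01  3.15294683e-01 -9.43873435e-04]
 [ 3.15295978e-01  9.48991330e-01 -1.97514526e-03]
 [ 2.72974909e-04 -2.17199920e-03 -9.99997604e-01]] 0.99798669565965
```

View pics/top0.png

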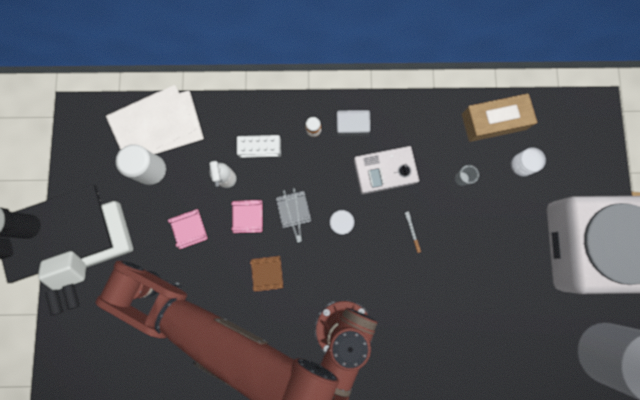

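View pics/side0.png

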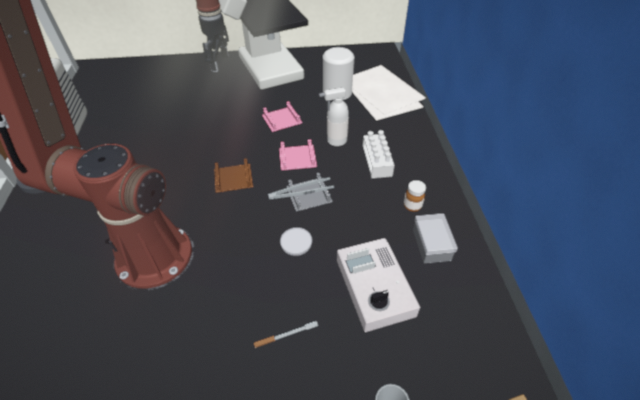

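The top view shows the steriliser at (387,170) with the knob at (404,171) and the window at (375,177). The forceps lie on the grey rest at (293,210), joined end near (298,240) and tips pointing up, away from the robot. Next I'll get coarse positions.

Run:
```python
from h import *
z=np.load('last_top.npz');im,d=z['im'],z['d']
hsv=cv2.cvtColor(im,cv2.COLOR_RGB2HSV)
m=((hsv[...,2]>130)&(hsv[...,1]<60)).astype(np.uint8); m[:140]=0;m[:,:350]=0;m[200:]=0;m[:,425:]=0
m=cv2.morphologyEx(m,cv2.MORPH_CLOSE,np.ones((9,9)))
c=max(cv2.findContours(m,0,2)[0],key=cv2.contourArea);r=cv2.minAreaRect(c);b=cv2.boxPoints(r)
q=ray('top',b,60);print('box',q.round(1),q.mean(0),[np.linalg.norm(q[i]-q[i-1]) for i in range(4)])
for n,uv,h in(('knob',(404,171),91),('win',(375,177),61),('joined',(298,240),31),('tipL',(285,190),31),('tipR',(295,189),31),('rest',(293,210),25),('jar',(313,126),85),('dish',(342,222),16),('spray',(225,176),100),('rack',(258,146),80),('tipbox',(353,121),65),('beaker',(468,175),90),('spat',(412,232),5)):
    print(n,ray('top',uv,h)[0].round())
print('tcp px',proj('top',observe()['position']))
K,R,t=P('wrist');s=observe();T=np.array(s['ee_rot']);print('wrist cam in tool',T.T@(-R.T@t-s['position']),(R@T).round(3),K[0,0])
```

```text
box [[ 647.6  -47.9   60. ]
 [ 691.8 -272.1   60. ]
 [ 547.1 -294.7   60. ]
 [ 504.2  -73.2   60. ]] [ 597.67983217 -172.00732668   60.        ] [np.float64(145.6034905994589), np.float64(228.53211459021315), np.float64(146.48509420044482), np.float64(225.61134045405169)]
knob [ 582. -233.   91.]
win [ 566. -127.   61.]
joined [333. 168.  31.]
tipL [526. 217.  31.]
tipR [529. 179.  31.]
rest [448. 187.  25.]
jar [762. 106.  85.]
dish [401.  -1.  16.]
spray [569. 433. 100.]
rack [688. 315.  80.]
tipbox [787. -48.  65.]
beaker [ 564. -472.   90.]
spat [ 359. -271.    5.]
tcp px [[161.9402093  281.40257103]]
wrist cam in tool [  81.43156092    1.02871943 -118.54528242] [[-0.001  1.     0.001]
 [-0.948 -0.001 -0.317]
 [-0.317 -0.001  0.948]] 342.28273503743367
```

Emit:
move_arm(
  moves="-2.9 -2.9 0 0;-5.8 -5.8 0 0;-8.7 -8.7 0 0;-11.6 -11.6 0 0;-14.5 -14.5 0 0",
  jaw=0,
  force=20,
)

```text
time: 0.52
position: [289.0, 407.9, 255.6]
ee_rot: [[-0.949, 0.314, -0.001], [0.314, 0.949, -0.001], [0.0, -0.001, -1.0]]
force: [1.0, 1.0, 0.0]
gripper_width: 0.999
grip_force: 0.0
```

Emit:
move_arm(
  moves="-2.9 -2.9 0 0;-5.8 -5.8 0 0;-8.7 -8.7 0 0;-11.6 -11.6 0 0;-14.5 -14.5 0 0",
)

```text
time: 0.93
position: [380.9, 224.5, 256.0]
ee_rot: [[-0.949, 0.315, -0.0], [0.315, 0.949, -0.0], [0.0, -0.0, -1.0]]
force: [0.4, 0.6, -0.7]
gripper_width: 0.998
grip_force: 0.0
```

Emit:
move_arm(
  moves="-2.9 -2.9 0 0;-5.8 -5.8 0 0;-8.7 -8.7 0 0;-11.6 -11.6 0 0;-14.5 -14.5 0 0",
)

```text
time: 1.35
position: [472.8, 41.2, 256.0]
ee_rot: [[-0.949, 0.316, -0.0], [0.316, 0.949, 0.0], [0.0, 0.0, -1.0]]
force: [1.4, 0.6, 0.2]
gripper_width: 1.0
grip_force: 0.0
```

Emit:
move_arm(
  moves="-2.9 -2.9 0 0;-5.8 -5.8 0 0;-8.7 -8.7 0 0;-11.6 -11.6 0 0;-14.5 -14.5 0 0",
)

```text
time: 1.77
position: [564.7, -142.1, 255.7]
ee_rot: [[-0.949, 0.316, -0.001], [0.316, 0.949, 0.001], [0.001, 0.0, -1.0]]
force: [0.5, 0.8, 0.6]
gripper_width: 0.997
grip_force: 0.0
```

Emit:
move_arm(
  moves="-2 -2 0 0;-4 -4 0 0;-4 -4 0 0;-4 -4 0 0",
)

```text
time: 2.1
position: [589.8, -192.0, 255.3]
ee_rot: [[-0.948, 0.318, -0.002], [0.318, 0.948, 0.001], [0.002, 0.0, -1.0]]
force: [-0.1, 0.9, -0.6]
gripper_width: 0.998
grip_force: 0.0
```

Run:
```python
from h import *
shot('wrist','w1.png');print(observe()['joints'],observe()['time'])
```

```text
[-4.26457604e-01  2.07461982e-01  1.62644259e+00  4.91143975e-04
  1.30990585e+00 -1.67556416e+00] 2.15
```

View pics/w1.png

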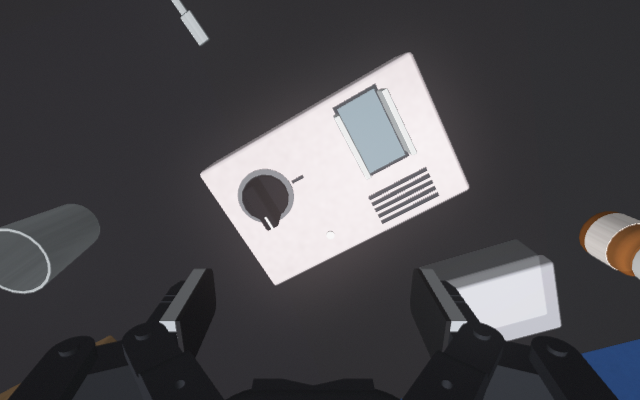

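The wrist view shows the box, with the knob at (265,195) and its bar running down to the pointer at (269,222). The window is at (374,132), between the reflectors. I'll measure them from depth and edges.

Run:
```python
from h import *
z=np.load('last_wrist.npz');im,d=z['im'],z['d']
C=cloud('wrist',d);hsv=cv2.cvtColor(im,cv2.COLOR_RGB2HSV)
roi=np.zeros((400,640),bool);roi[30:290,195:475]=1
m=(roi&(hsv[...,2]>100)).astype(np.uint8)
m=cv2.morphologyEx(m,cv2.MORPH_CLOSE,np.ones((3,3)))
c=max(cv2.findContours(m,0,2)[0],key=cv2.contourArea);mm=np.zeros_like(m);cv2.drawContours(mm,[c],-1,1,-1)
s=(mm>0)&(d>0);print('top z',np.percentile(C[s][:,2],[5,50,95]).round(1))
# top face only: project z~60 points
t=s&(C[...,2]>55)&(C[...,2]<64)
r=cv2.minAreaRect(C[t][:,:2].astype(np.float32));print('box rect depth',r)
# contour corners by ray at z=60
a=cv2.approxPolyDP(cv2.convexHull(c),8,True)[:,0];print(a.tolist());print(ray('wrist',a,60).round(1))
# knob bar
k=roi&(C[...,2]>88)&(C[...,2]<105);k[:,310:]=0
p=C[k];print('bar',k.sum(),np.median(p[:,2]),cv2.minAreaRect(p[:,:2].astype(np.float32)))
col=roi&(C[...,2]>64)&(C[...,2]<72);col[:,310:]=0;p=C[col];print('collar',len(p),cv2.minEnclosingCircle(p[:,:2].astype(np.float32)))
rf=roi&(C[...,2]>78)&(C[...,2]<95);rf[:,:320]=0;p=C[rf];print('refl',len(p),np.median(p[:,2]),cv2.minAreaRect(p[:,:2].astype(np.float32)))
g=(roi&(hsv[...,1]>25)&(abs(hsv[...,0].astype(int)-100)<12)&(hsv[...,2]>100)).astype(np.uint8);g[:,:325]=0
c=max(cv2.findContours(g,0,2)[0],key=cv2.contourArea);q=ray('wrist',cv2.boxPoints(cv2.minAreaRect(c)),61);print('glass',q.round(1),q.mean(0))
```

```text
top z [59.5 61.1 85.2]
box rect depth ((597.521728515625, -170.3466033935547), (139.64041137695312, 220.3457489013672), 10.805196762084961)
[[410, 52], [469, 187], [275, 285], [200, 173]]
[[ 510.6  -77.    60. ]
 [ 643.9  -51.2   60. ]
 [ 685.4 -263.8   60. ]
 [ 550.1 -288.5   60. ]]
bar 765 97.61006514476637 ((590.2876586914062, -237.7118377685547), (42.353179931640625, 12.573225021362305), 10.018875122070312)
collar 782 ((590.0601806640625, -237.8241729736328), 21.877580642700195)
refl 996 86.60853697685434 ((564.0472412109375, -125.8788070678711), (60.16783905029297, 48.141258239746094), 10.720152854919434)
glass [[ 533.9 -150.    61. ]
 [ 528.4 -114.1   61. ]
 [ 593.1  -99.2   61. ]
 [ 600.2 -137.1   61. ]] [ 563.88852655 -125.08668792   61.        ]
```

Emit:
move_arm(
  moves="-0.5 -1.5 1 -6;-1 -3 2 -12;-1.5 -4.3 4 -18;-1.5 -4.3 6 -24;-1.5 -4.3 8 -29",
)

```text
time: 2.57
position: [590.2, -235.4, 175.9]
ee_rot: [[-0.982, -0.19, 0.0], [-0.19, 0.982, 0.0], [-0.0, 0.0, -1.0]]
force: [-0.7, -0.3, 0.9]
gripper_width: 1.002
grip_force: 0.0
```

Emit:
move_arm(
  moves="0 0 1 0;0 0 2 0;0 0 2 0",
)

```text
time: 2.82
position: [589.1, -234.5, 153.9]
ee_rot: [[-0.983, -0.184, -0.004], [-0.184, 0.983, 0.002], [0.003, 0.003, -1.0]]
force: [-0.2, 0.2, -0.2]
gripper_width: 0.999
grip_force: 0.0
```

Emit:
move_arm(
  moves="0 -0.3 2 0;0 -0.3 4 0;0 -0.3 5.5 0;0 -0.3 5.5 0;0 -0.3 5.5 0",
)

```text
time: 3.23
position: [591.1, -238.8, 101.6]
ee_rot: [[-0.983, -0.184, -0.001], [-0.184, 0.983, 0.0], [0.0, 0.0, -1.0]]
force: [0.1, -0.2, 0.9]
gripper_width: 0.997
grip_force: 0.0
```

Emit:
move_arm(
  moves="0 0 0 0;0 0 0 0;0 0 0 0;0 0 0 0;0 0 0 0",
  jaw=1,
  force=30,
)

```text
time: 3.65
position: [591.6, -239.5, 102.2]
ee_rot: [[-0.983, -0.184, 0.001], [-0.184, 0.983, -0.001], [-0.001, -0.001, -1.0]]
force: [-0.0, -0.1, -0.1]
gripper_width: 0.296
grip_force: 0.0
```

Emit:
move_arm(
  moves="0 0 0 0;0 0 0 0;0 0 0 0;0 0 0 0;0 0 0 0",
)

```text
time: 4.07
position: [591.4, -239.5, 101.8]
ee_rot: [[-0.983, -0.184, 0.0], [-0.184, 0.983, -0.001], [-0.0, -0.001, -1.0]]
force: [-0.6, -1.3, 4.2]
gripper_width: 0.131
grip_force: 32.6
```

Emit:
move_arm(
  moves="0 0 0 7;0 0 0 14;0 0 0 21;0 0 0 28;0 0 0 35",
)

```text
time: 4.48
position: [591.4, -239.9, 101.8]
ee_rot: [[-0.909, 0.418, 0.0], [0.418, 0.909, -0.001], [-0.001, -0.001, -1.0]]
force: [-1.9, -1.4, 3.3]
gripper_width: 0.134
grip_force: 32.6
```

Emit:
move_arm(
  moves="0 0 0 7;0 0 0 14;0 0 0 21;0 0 0 28;0 0 0 34",
)

```text
time: 4.9
position: [591.1, -240.3, 101.8]
ee_rot: [[-0.52, 0.854, -0.0], [0.854, 0.52, -0.002], [-0.002, -0.001, -1.0]]
force: [-1.6, -2.9, 2.9]
gripper_width: 0.133
grip_force: 32.9
```

Emit:
move_arm(
  moves="0 0 0 1;0 0 0 2;0 0 0 2;0 0 0 2",
)

```text
time: 5.23
position: [591.2, -240.2, 101.9]
ee_rot: [[-0.497, 0.868, -0.0], [0.868, 0.497, -0.002], [-0.002, -0.001, -1.0]]
force: [-3.0, -4.9, 5.4]
gripper_width: 0.133
grip_force: 38.2
```

Run:
```python
from h import *
s=observe();print(s['torque'],s['joint_torque'],s['joints'])
```

```text
[-0.72575952  0.54536168  0.81643064] [  2.59752788 -40.27880073 -24.32724774   1.73379008  -0.14812938
   0.74258298] [-0.49498323  0.40817373  1.6821474  -0.00229715  1.05024608 -1.0137373 ]
```

The wrist torque is 0.8 N m, well above the spring's 0.17, so the knob is at its stop. Releasing.

Emit:
move_arm(
  moves="0 0 0 0;0 0 0 0;0 0 0 0;0 0 0 0;0 0 0 0",
  jaw=0,
)

```text
time: 5.65
position: [590.6, -237.7, 100.3]
ee_rot: [[-0.494, 0.87, -0.002], [0.87, 0.494, 0.003], [0.003, 0.0, -1.0]]
force: [0.2, -0.2, -0.3]
gripper_width: 0.832
grip_force: 0.0
```

Emit:
move_arm(
  moves="0 0 0 0;0 0 0 0;0 0 0 0;0 0 0 0;0 0 0 0",
)

```text
time: 6.07
position: [591.2, -239.1, 101.3]
ee_rot: [[-0.494, 0.869, -0.0], [0.869, 0.494, 0.0], [0.0, 0.0, -1.0]]
force: [0.0, 0.4, 0.4]
gripper_width: 0.999
grip_force: 0.0
```

Emit:
move_arm(
  moves="0 0 -3 0;0 0 -7 0;0 0 -11 0;0 0 -14 0;0 0 -14 0",
)

```text
time: 6.48
position: [595.6, -241.5, 251.4]
ee_rot: [[-0.494, 0.869, 0.015], [0.869, 0.494, -0.008], [-0.014, 0.009, -1.0]]
force: [1.5, -0.4, 1.1]
gripper_width: 1.0
grip_force: 0.0
```

Run:
```python
from h import *
im,d=shot('wrist');C=cloud('wrist',d)
k=(C[...,2]>90)&(C[...,2]<103)&(np.hypot(C[...,0]-590,C[...,1]+238)<30)
print(k.sum(),cv2.minAreaRect(C[k][:,:2].astype(np.float32)),observe()['position'],observe()['joints'],observe()['time'])
```

```text
729 ((588.56201171875, -237.54624938964844), (41.91484069824219, 12.384049415588379), 11.650205612182617) [ 594.11551296 -240.7574148   247.73959192] [-4.94476011e-01  2.50621404e-01  1.58930713e+00  1.14686680e-04
  1.29024867e+00 -1.01143605e+00] 6.5333
```

The knob has sprung back to 11°, aligned with the box. Now moving to the forceps.

Emit:
move_arm(
  moves="4 0.8 0 0;8 1.6 0 0;12 2.4 0 0;16 3.2 0 0;20 4 0 0",
)

```text
time: 6.95
position: [525.2, -43.9, 239.5]
ee_rot: [[-0.493, 0.87, -0.003], [0.87, 0.493, 0.001], [0.002, -0.002, -1.0]]
force: [0.6, 0.7, 0.2]
gripper_width: 1.0
grip_force: 0.0
```

Emit:
move_arm(
  moves="4 0.8 0 0;8 1.6 0 0;12 2.4 0 0;16 3.2 0 0;20 4 0 0",
)

```text
time: 7.37
position: [461.1, 149.5, 239.9]
ee_rot: [[-0.494, 0.87, -0.002], [0.87, 0.494, -0.0], [0.001, -0.002, -1.0]]
force: [1.3, 0.7, -0.3]
gripper_width: 0.998
grip_force: 0.0
```

Emit:
move_arm(
  moves="2 0.3 0 -7;4.2 0.6 0 -14;4.2 0.6 0 -21;4.2 0.6 0 -28;4.2 0.6 0 -35",
)

```text
time: 7.78
position: [446.1, 187.9, 239.7]
ee_rot: [[-0.907, 0.422, -0.003], [0.422, 0.907, -0.001], [0.002, -0.002, -1.0]]
force: [-0.4, 0.0, -0.2]
gripper_width: 0.999
grip_force: 0.0
```

Emit:
move_arm(
  moves="0 0 0 -7;0 0 0 -14;0 0 0 -21;0 0 0 -28;0 0 0 -34",
)

```text
time: 8.2
position: [446.4, 187.3, 239.6]
ee_rot: [[-0.988, -0.156, -0.003], [-0.156, 0.988, -0.001], [0.003, -0.0, -1.0]]
force: [0.1, -0.2, -0.0]
gripper_width: 0.999
grip_force: 0.0
```

Emit:
move_arm(
  moves="0 0 0 0;0 0 0 0;0 0 0 0",
)

```text
time: 8.45
position: [447.0, 187.4, 240.5]
ee_rot: [[-0.989, -0.148, -0.001], [-0.148, 0.989, -0.0], [0.001, -0.0, -1.0]]
force: [0.0, 0.7, 0.1]
gripper_width: 0.998
grip_force: 0.0
```

Run:
```python
from h import *
shot('wrist','w2.png');s=observe();print(s['joints'],s['time'],s['position'])
```

```text
[ 2.52055635e-01 -7.23234138e-02  1.95097371e+00  1.57487903e-05
  1.26403997e+00 -1.46738936e+00] 8.5 [447.10892981 187.43356447 240.70765442]
```

View pics/w2.png

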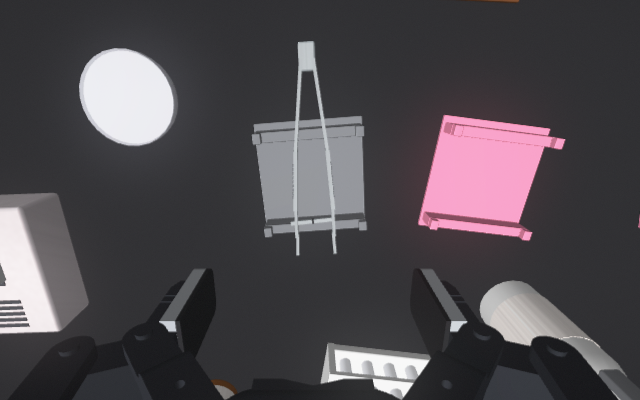

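The forceps lie on the grey rest with the joined end at (306,45) and the tips at (298,254) and (334,252). I'll fit their axis from the points above the lip height.

```bash
cat > fx.py <<'E'
from h import *
z=np.load('last_wrist.npz');im,d=z['im'],z['d'];C=cloud('wrist',d)
roi=np.zeros((400,640),bool);roi[30:262,270:350]=1
k=roi&(C[...,2]>33.8)&(C[...,2]<50)&(d>0);p=C[k];print(k.sum(),np.percentile(p[:,2],[5,50,95]))
a=np.radians(9)
for _ in range(4):
    e=np.array([np.cos(a),np.sin(a)]);n=np.array([-e[1],e[0]]);x=p[:,:2]@e;y=p[:,:2]@n
    X=[];M=[]
    for b in np.arange(x.min()+8,x.max()-4,4):
        s=(x>=b)&(x<b+4)
        if s.sum()>2: X.append(b+2);M.append((y[s].min()+y[s].max())/2)
    X=np.array(X);M=np.array(M);ok=np.abs(M-np.median(M))<8;f=np.polyfit(X[ok],M[ok],1);a+=np.arctan(f[0])
print('yaw',np.degrees(a),'x',x.min(),x.max(),'mid',np.median(M))
for b in np.arange(x.min(),x.max(),10):
    s=(x>=b)&(x<b+10);
    if s.any(): print(round(x.max()-b-5),y[s].min().round(1),y[s].max().round(1),p[s,2].mean().round(1))
g=e*(x.max()-80)+n*np.median(M);print('grip',g)
print('tips ray',ray('wrist',[[298,254],[334,252]],37),'joined',ray('wrist',[[306,41]],37))
E
python3 fx.py
```

```text
1919 [34.5360558  37.90054632 39.11646591]
yaw 11.034912407928852 x 354.4937528386799 558.4395909496179 mid 98.26503397124634
199 90.5 105.3 37.8
189 90.6 105.6 37.9
179 90.0 106.8 37.9
169 88.5 108.1 38.0
159 87.0 108.8 38.1
149 86.4 110.2 38.0
139 84.9 111.6 37.9
129 84.2 113.0 38.1
119 82.7 113.8 38.0
109 81.1 115.4 37.9
99 80.5 116.0 37.7
89 79.9 116.8 37.7
79 79.3 117.4 37.7
69 78.6 118.2 38.1
59 78.0 118.7 38.1
49 77.7 118.7 38.0
39 74.4 118.4 36.2
29 52.2 119.0 37.4
19 51.8 119.0 35.8
9 77.8 118.9 34.9
-1 77.6 118.6 35.2
grip [450.78496715 188.02492516]
tips ray [[531.31100092 184.89978925  37.        ]
 [523.48983162 221.71156894  37.        ]] joined [[329.44138347 164.63698522  37.        ]]
```

Emit:
move_arm(
  moves="-0.4 0 4 -2.5;-0.4 0 8 -2.5;-0.4 0 12 -2.5;-0.4 0 16 -2.5;-0.4 0 17.5 -2.5",
)

```text
time: 8.92
position: [446.8, 186.9, 60.7]
ee_rot: [[-0.981, -0.191, -0.01], [-0.191, 0.982, -0.002], [0.01, -0.001, -1.0]]
force: [-1.1, -0.8, -0.4]
gripper_width: 1.001
grip_force: 0.0
```

Emit:
move_arm(
  moves="0 0 0.5 0;0 0 1 0;0 0 1.5 0;0 0 1.5 0;0 0 1.5 0",
  jaw=0.4,
)

```text
time: 9.33
position: [452.8, 188.5, 52.7]
ee_rot: [[-0.981, -0.193, 0.003], [-0.193, 0.981, 0.001], [-0.003, 0.0, -1.0]]
force: [0.1, -0.2, 0.6]
gripper_width: 0.599
grip_force: 0.0
```

Emit:
move_arm(
  moves="0.1 0 0.5 0;0.2 0 1 0;0.2 0 1.5 0;0.2 0 1.5 0;0.2 0 1.5 0",
)

```text
time: 9.75
position: [448.9, 187.6, 35.8]
ee_rot: [[-0.981, -0.193, -0.001], [-0.193, 0.981, -0.0], [0.001, -0.0, -1.0]]
force: [-0.8, 0.3, -0.6]
gripper_width: 0.602
grip_force: 0.0
```

Emit:
move_arm(
  moves="0 0 0 0;0 0 0 0;0 0 0 0;0 0 0 0;0 0 0 0",
  jaw=0.7,
  force=40,
)

```text
time: 10.17
position: [450.6, 188.0, 37.4]
ee_rot: [[-0.981, -0.193, 0.002], [-0.193, 0.981, 0.0], [-0.002, 0.0, -1.0]]
force: [-1.5, -0.9, 4.8]
gripper_width: 0.302
grip_force: 8.2
```

Emit:
move_arm(
  moves="0 0 0 0;0 0 0 0;0 0 0 0;0 0 0 0;0 0 0 0",
)

```text
time: 10.58
position: [450.6, 188.0, 37.4]
ee_rot: [[-0.981, -0.193, 0.002], [-0.193, 0.981, 0.0], [-0.002, 0.0, -1.0]]
force: [-0.7, -0.5, 5.5]
gripper_width: 0.3
grip_force: 8.2
```

Emit:
move_arm(
  moves="0 0 -1 0;0 0 -3 0;0 0 -6 0;0 0 -10 0;0 0 -13 0",
)

```text
time: 11.0
position: [449.5, 187.8, 168.8]
ee_rot: [[-0.981, -0.193, 0.001], [-0.193, 0.981, 0.0], [-0.001, 0.0, -1.0]]
force: [1.6, 0.7, -0.9]
gripper_width: 0.305
grip_force: 6.4
```

Emit:
move_arm(
  moves="0 0 0 0;0 0 0 0;0 0 0 0;0 0 0 0;0 0 0 0",
)

```text
time: 11.42
position: [447.8, 187.3, 164.2]
ee_rot: [[-0.981, -0.193, -0.004], [-0.193, 0.981, -0.001], [0.004, -0.0, -1.0]]
force: [0.3, -0.4, -0.1]
gripper_width: 0.302
grip_force: 6.4
```

Run:
```python
from h import *
im,d=shot('wrist');s=observe();print(s['position'],s['force'],s['grip_force'])
cv2.imwrite('pics/w3.png',cv2.resize(im[130:400,220:420,::-1],None,fx=2.2,fy=2.2,interpolation=2))
```

```text
[448.01411958 187.34123171 164.32188698] [ 0.50336286 -0.22306736 -0.27663449] 6.397838070988655
```

View pics/w3.png

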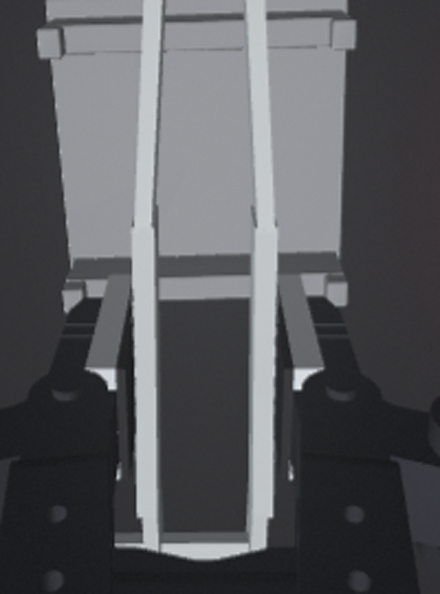

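The forceps are held between the pads, but the gripper hides the tips. I'll measure the outer width of the grip section from depth, since the same method gave 38.1 mm for the true 38 mm before.

```bash
cat > gw.py <<'E'
from h import *
im,d=shot('wrist');s=observe();T=np.array(s['ee_rot']);C=(cloud('wrist',d)-s['position'])@T
g=C[...,2]
k=(d>0)&(g>-8)&(g<8)&(abs(C[...,1])<22)&(im.min(2)>110);k[:140]=0;k[380:]=0
p=C[k];print('z top',np.percentile(p[:,2],[5,50,95]).round(1),'grip',s['grip_force'],s['gripper_width'],s['time'])
for b in range(-60,90,6):
    q=p[(p[:,0]>=b)&(p[:,0]<b+6)]
    if len(q)>4: print(b+3,len(q),q[:,1].min().round(1),q[:,1].max().round(1),'w',np.ptp(q[:,1]).round(1),q[:,2].mean().round(1), 'inner',q[q[:,1]<0][:,1].max(initial=-99).round(1),q[q[:,1]>0][:,1].min(initial=99).round(1))
E
python3 gw.py
```

```text
z top [-1.7  1.   3.7] grip 6.398648321628571 0.30232899468913704 11.5167
-45 93 -17.7 9.3 w 27.0 2.6 inner -0.2 0.3
-39 153 -16.7 12.4 w 29.2 0.3 inner -0.2 0.3
-33 192 -12.6 13.6 w 26.2 -1.1 inner -8.6 9.6
-27 252 -12.5 13.6 w 26.1 -1.1 inner -8.6 9.6
-21 246 -12.3 13.4 w 25.7 -0.7 inner -8.5 9.6
-15 259 -12.2 13.7 w 26.0 -0.6 inner -8.5 9.5
-9 253 -12.2 13.4 w 25.6 -0.3 inner -8.6 9.5
-3 271 -12.3 13.4 w 25.7 -0.0 inner -8.5 9.4
3 280 -12.2 13.3 w 25.5 0.4 inner -8.4 9.4
9 301 -12.4 13.5 w 25.9 0.8 inner -8.3 9.4
15 318 -12.3 13.4 w 25.6 1.0 inner -8.2 9.3
21 328 -12.1 13.3 w 25.4 1.3 inner -8.1 9.2
27 309 -12.0 13.1 w 25.1 1.5 inner -8.1 9.2
33 257 -11.4 12.5 w 23.9 1.9 inner -8.2 9.2
39 270 -10.9 12.1 w 23.0 2.2 inner -7.8 8.9
45 273 -10.7 11.6 w 22.3 2.5 inner -7.4 8.5
51 291 -10.2 11.4 w 21.7 2.8 inner -7.1 8.1
57 297 -9.7 11.0 w 20.7 3.1 inner -6.6 7.6
63 194 -9.6 10.5 w 20.0 3.2 inner -6.4 7.4
```

Emit:
move_arm(
  moves="0 0 0 0.3;0 0 0 0.3;0 0 0 0.3;0 0 0 0.3;0 0 0 0.3",
  jaw=0.718,
)

```text
time: 11.93
position: [449.5, 187.7, 166.3]
ee_rot: [[-0.982, -0.188, -0.0], [-0.188, 0.982, -0.0], [0.0, -0.0, -1.0]]
force: [-1.0, 0.7, -1.3]
gripper_width: 0.283
grip_force: 7.2
```

Emit:
move_arm(
  moves="0.2 -1.5 0 0;0.4 -4 0 0;0.7 -7 0 0;1 -10 0 0;1.3 -13 0 0",
)

```text
time: 12.35
position: [461.2, 56.6, 166.5]
ee_rot: [[-0.982, -0.189, 0.001], [-0.189, 0.982, -0.0], [-0.001, -0.0, -1.0]]
force: [1.1, 0.8, -1.4]
gripper_width: 0.286
grip_force: 7.2
```

Emit:
move_arm(
  moves="0.3 -3 0 0;0.6 -6 0 0;0.9 -9 0 0;1.2 -12 0 0;1.5 -15 0 0",
)

```text
time: 12.77
position: [474.6, -94.1, 166.6]
ee_rot: [[-0.982, -0.188, 0.001], [-0.188, 0.982, -0.0], [-0.001, -0.0, -1.0]]
force: [-0.3, -0.2, -0.2]
gripper_width: 0.285
grip_force: 7.2
```

Emit:
move_arm(
  moves="0.2 -2 0 0;0.4 -4 0 0;0.5 -4.9 0 0;0.5 -4.9 0 0;0.5 -4.9 0 0",
)

```text
time: 13.18
position: [478.7, -141.3, 166.2]
ee_rot: [[-0.982, -0.187, -0.0], [-0.187, 0.982, 0.001], [0.0, 0.001, -1.0]]
force: [-0.4, -0.2, -1.0]
gripper_width: 0.285
grip_force: 7.2
```

Emit:
move_arm(
  moves="0 0 1 0;0 0 2.5 0;0 0 4 0;0 0 4 0;0 0 4 0",
)

```text
time: 13.6
position: [477.5, -139.9, 124.7]
ee_rot: [[-0.982, -0.189, -0.003], [-0.189, 0.982, 0.002], [0.003, 0.002, -1.0]]
force: [-0.1, -0.4, -0.9]
gripper_width: 0.283
grip_force: 7.2
```

```bash
python3 gw.py
python3 - <<'E'
from h import *
z=np.load('last_wrist.npz');cv2.imwrite('pics/w4.png',z['im'][...,::-1]);s=observe();print(s['position'],s['ee_rot'],s['joints'])
E
```

```text
z top [-1.6  1.   3.8] grip 7.232908755540848 0.28105169804892205 13.65
-45 113 -16.8 8.4 w 25.2 2.9 inner -0.2 0.2
-39 211 -16.8 11.6 w 28.4 1.2 inner -0.2 0.2
-33 195 -11.7 12.7 w 24.4 -1.1 inner -7.8 8.6
-27 249 -11.7 12.7 w 24.5 -0.8 inner -7.7 8.7
-21 247 -11.6 12.5 w 24.1 -0.7 inner -7.7 8.7
-15 264 -11.9 12.9 w 24.8 -0.5 inner -7.7 8.7
-9 255 -11.6 12.7 w 24.3 -0.2 inner -7.7 8.7
-3 277 -11.6 12.6 w 24.2 0.2 inner -7.7 8.6
3 278 -11.4 12.4 w 23.9 0.4 inner -7.6 8.7
9 299 -11.6 12.7 w 24.3 0.7 inner -7.6 8.7
15 296 -11.5 12.9 w 24.4 0.9 inner -7.7 8.7
21 318 -11.7 12.8 w 24.5 1.3 inner -7.7 8.7
27 320 -11.6 12.7 w 24.3 1.5 inner -7.6 8.7
33 258 -11.0 11.9 w 22.9 1.8 inner -7.7 8.8
39 272 -10.5 11.7 w 22.2 2.1 inner -7.4 8.4
45 270 -10.1 11.2 w 21.3 2.3 inner -7.0 8.1
51 286 -9.9 11.0 w 20.9 2.6 inner -6.8 7.7
57 301 -9.4 10.6 w 20.0 2.8 inner -6.3 7.4
63 195 -9.2 10.4 w 19.6 3.1 inner -6.1 7.2
[ 478.45283473 -140.52743706  125.85259919] [[-9.81976367e-01 -1.89000240e-01 -1.15025566e-03]
 [-1.89001093e-01  9.81976639e-01  6.83591183e-04]
 [ 1.00032529e-03  8.88669964e-04 -9.99999105e-01]] [-4.26601542e-01  1.06917174e-01  2.00736518e+00  1.70878053e-04
  1.02864033e+00 -2.18763059e+00]
```

View pics/w4.png

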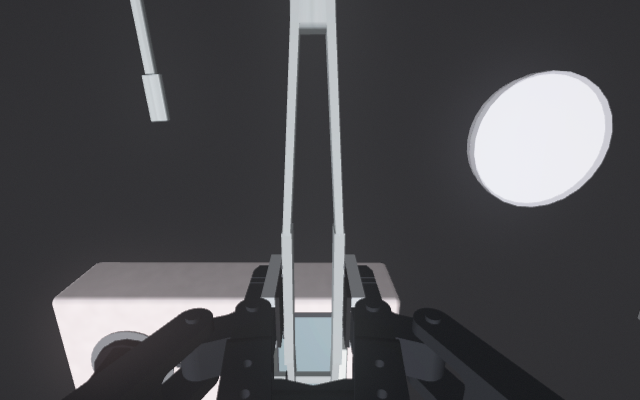

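The grip faces are parallel and 24.3 mm apart, so the gap is about 12.5 mm. I'll lower to just above the reflectors, let it settle and check the pose.

Emit:
move_arm(
  moves="0 0 0.5 0;0 0 1 0;0 0 1.5 0;0 0 2 0;0 0 2 0",
)

```text
time: 14.07
position: [478.0, -141.3, 105.1]
ee_rot: [[-0.982, -0.188, -0.002], [-0.188, 0.982, 0.001], [0.002, 0.001, -1.0]]
force: [0.8, 0.4, -0.8]
gripper_width: 0.283
grip_force: 7.2
```

Emit:
move_arm(
  moves="0 0 0 0;0 0 0 0;0 0 0 0;0 0 0 0;0 0 0 0",
)

```text
time: 14.48
position: [479.0, -141.7, 106.6]
ee_rot: [[-0.982, -0.188, 0.0], [-0.188, 0.982, -0.0], [-0.0, -0.0, -1.0]]
force: [-0.6, 0.6, 0.1]
gripper_width: 0.285
grip_force: 7.2
```

Run:
```python
from h import *
im,d=shot('side');s=observe();T=np.array(s['ee_rot']);p=np.array(s['position']);print(p)
tips=[p+T@np.array([-80,y,2.9]) for y in (-5.5,6.5)];print(np.array(tips).round(1))
uv=proj('side',tips);w=proj('side',[[564,-125.8,61]])[0];print(uv,w)
u,v=w.astype(int);cv2.imwrite('pics/s2.png',cv2.resize(im[v-45:v+45,u-60:u+60,::-1],None,fx=6,fy=6,interpolation=2));print(u,v)
```

```text
[ 478.9681998  -141.69012885  106.51621637]
[[ 558.6 -132.1  103.6]
 [ 556.3 -120.3  103.6]]
[[359.14264943 254.86658985]
 [357.50329401 251.11987578]] [359.77540891 261.99659493]
359 261
```

View pics/s2.png

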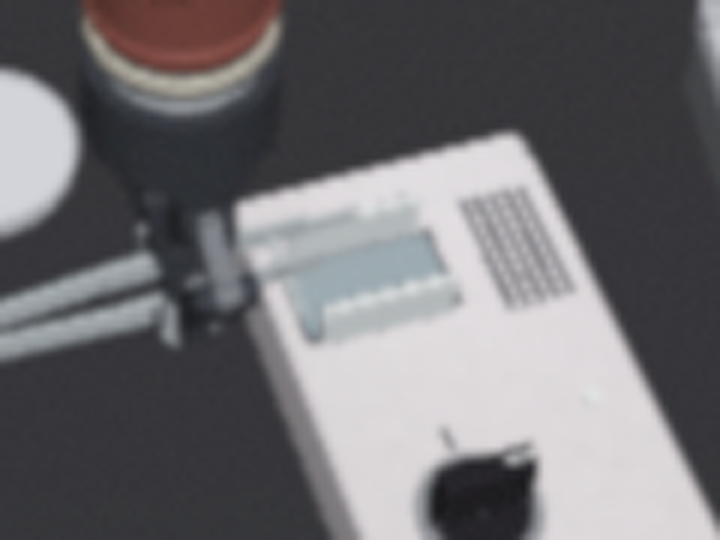

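The side view shows the legs lined up with the channel, above the reflectors, at about crop (350,225). Lateral error is under 1 mm, so I'll lower into the channel.

Emit:
move_arm(
  moves="0 -0.1 0.6 0;0 -0.1 1.2 0;0 -0.1 1.8 0;0 -0.1 2.4 0;0 -0.1 2.9 0",
)

```text
time: 14.95
position: [478.4, -142.3, 76.1]
ee_rot: [[-0.982, -0.188, -0.001], [-0.188, 0.982, 0.001], [0.001, 0.001, -1.0]]
force: [-0.5, 0.3, 0.1]
gripper_width: 0.287
grip_force: 7.2
```

Emit:
move_arm(
  moves="0 0 0 0;0 0 0 0;0 0 0 0;0 0 0 0;0 0 0 0",
)

```text
time: 15.37
position: [479.4, -142.8, 77.7]
ee_rot: [[-0.982, -0.188, 0.001], [-0.188, 0.982, -0.0], [-0.001, -0.001, -1.0]]
force: [0.4, 0.2, -1.1]
gripper_width: 0.282
grip_force: 7.2
```

```bash
python3 gw.py | sed -n '1p;4,16p'
python3 - <<'E'
from h import *
im,d=shot('side');s=observe();print(s['position'],s['force'],s['torque'])
im2,d2=shot('top')
for n,dd,I in(('side',d,im),('top',d2,im2)):
    C=cloud(n,dd)-[564,-125.8,61];a=np.radians(10.8);X=C[...,0]*np.cos(a)+C[...,1]*np.sin(a);Y=-C[...,0]*np.sin(a)+C[...,1]*np.cos(a)
    k=(abs(X)<60)&(abs(Y)<17)&(C[...,2]>5)&(C[...,2]<40)&(dd>0);print(n,np.c_[X[k],Y[k],C[k][:,2]].round(0)[:25].tolist())
u,v=359,255;cv2.imwrite('pics/s3.png',cv2.resize(im[v-35:v+35,u-50:u+40,::-1],None,fx=8,fy=8,interpolation=2))
E
```

```text
z top [-1.5  1.   3.7] grip 7.230423241853714 0.28622542240641896 15.4167
-33 196 -11.8 12.7 w 24.5 -0.9 inner -7.8 8.6
-27 247 -11.7 12.7 w 24.4 -0.9 inner -7.7 8.8
-21 246 -11.5 12.6 w 24.1 -0.7 inner -7.6 8.7
-15 264 -11.9 12.9 w 24.7 -0.5 inner -7.6 8.8
-9 252 -11.6 12.7 w 24.2 -0.1 inner -7.8 8.7
-3 277 -11.6 12.7 w 24.3 0.2 inner -7.7 8.7
3 276 -11.4 12.5 w 23.9 0.5 inner -7.6 8.7
9 302 -11.6 13.1 w 24.6 0.6 inner -7.6 8.7
15 303 -11.5 13.0 w 24.5 0.9 inner -7.6 8.7
21 314 -11.7 12.8 w 24.5 1.3 inner -7.7 8.7
27 333 -11.6 12.7 w 24.3 1.6 inner -7.5 8.7
33 243 -11.0 11.9 w 22.8 1.8 inner -7.7 8.8
39 271 -10.5 11.8 w 22.3 2.0 inner -7.3 8.5
[ 479.26394156 -142.69980026   77.66548917] [-0.21618556  0.14379293 -0.1353926 ] [-8.53778216e-05  1.10690433e-02 -2.01571665e-02]
side [[19.0, 17.0, 28.0], [16.0, 15.0, 27.0], [25.0, 17.0, 21.0], [27.0, 16.0, 21.0], [4.0, 15.0, 28.0], [6.0, 14.0, 29.0], [10.0, 14.0, 26.0], [13.0, 14.0, 25.0], [20.0, 17.0, 19.0], [22.0, 17.0, 17.0], [25.0, 15.0, 18.0], [27.0, 14.0, 19.0], [-10.0, 15.0, 29.0], [-1.0, 16.0, 24.0], [2.0, 15.0, 25.0], [5.0, 16.0, 21.0], [8.0, 17.0, 19.0], [11.0, 16.0, 19.0], [14.0, 16.0, 18.0], [17.0, 16.0, 16.0], [22.0, 15.0, 16.0], [25.0, 15.0, 14.0], [28.0, 16.0, 11.0], [-17.0, 16.0, 27.0], [-15.0, 15.0, 26.0]]
top [[50.0, -12.0, 7.0], [49.0, 0.0, 7.0], [43.0, -6.0, 7.0], [43.0, 9.0, 6.0], [36.0, 15.0, 7.0], [35.0, 11.0, 6.0], [34.0, 4.0, 6.0], [10.0, 5.0, 6.0], [8.0, 13.0, 6.0], [-1.0, 16.0, 16.0], [-8.0, 7.0, 22.0]]
```

View pics/s3.png

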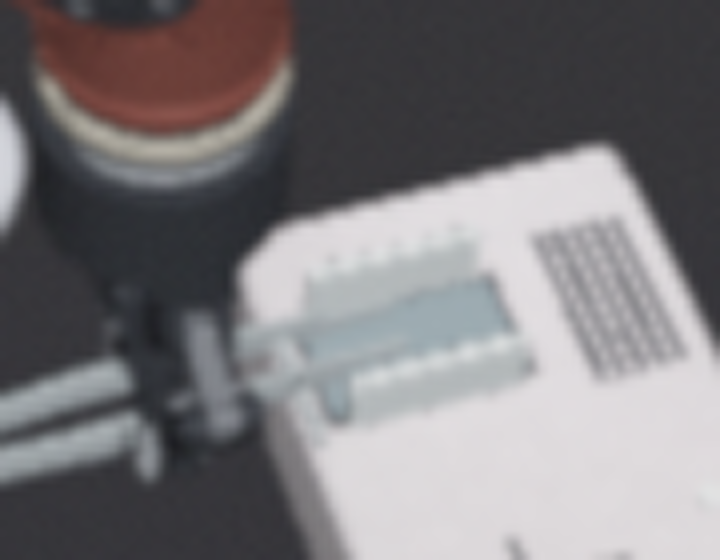

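The tips sit between the reflectors over the glass, ending near crop (405,340) and (400,300), clear of both sides. There's no contact force. Now holding for over 4 s.

Emit:
move_arm(
  moves="0 0 0 0;0 0 0 0;0 0 0 0;0 0 0 0;0 0 0 0",
)

```text
time: 15.93
position: [479.0, -142.6, 77.3]
ee_rot: [[-0.982, -0.188, 0.0], [-0.188, 0.982, -0.0], [-0.0, -0.0, -1.0]]
force: [0.8, 0.2, -0.1]
gripper_width: 0.284
grip_force: 7.2
```

Emit:
move_arm(
  moves="0 0 0 0;0 0 0 0;0 0 0 0;0 0 0 0;0 0 0 0",
)

```text
time: 16.35
position: [479.0, -142.6, 77.3]
ee_rot: [[-0.982, -0.188, 0.0], [-0.188, 0.982, -0.0], [-0.0, -0.0, -1.0]]
force: [0.2, 0.6, -0.3]
gripper_width: 0.281
grip_force: 7.2
```

Emit:
move_arm(
  moves="0 0 0 0;0 0 0 0;0 0 0 0;0 0 0 0;0 0 0 0",
)

```text
time: 16.77
position: [479.0, -142.6, 77.3]
ee_rot: [[-0.982, -0.188, 0.0], [-0.188, 0.982, -0.0], [-0.0, -0.0, -1.0]]
force: [-0.1, -0.9, -0.7]
gripper_width: 0.284
grip_force: 7.2
```

Emit:
move_arm(
  moves="0 0 0 0;0 0 0 0;0 0 0 0;0 0 0 0;0 0 0 0",
)

```text
time: 17.18
position: [479.0, -142.6, 77.3]
ee_rot: [[-0.982, -0.188, 0.0], [-0.188, 0.982, -0.0], [-0.0, -0.0, -1.0]]
force: [0.1, 1.2, -0.2]
gripper_width: 0.286
grip_force: 7.2
```

Emit:
move_arm(
  moves="0 0 0 0;0 0 0 0;0 0 0 0;0 0 0 0;0 0 0 0",
)

```text
time: 17.6
position: [479.0, -142.6, 77.3]
ee_rot: [[-0.982, -0.188, -0.0], [-0.188, 0.982, -0.0], [0.0, -0.0, -1.0]]
force: [-0.1, -1.0, -1.4]
gripper_width: 0.285
grip_force: 7.2
```

Emit:
move_arm(
  moves="0 0 0 0;0 0 0 0;0 0 0 0;0 0 0 0;0 0 0 0",
)

```text
time: 18.02
position: [479.0, -142.6, 77.3]
ee_rot: [[-0.982, -0.188, -0.0], [-0.188, 0.982, 0.0], [0.0, 0.0, -1.0]]
force: [0.3, -0.6, -0.2]
gripper_width: 0.284
grip_force: 7.2
```

Emit:
move_arm(
  moves="0 0 0 0;0 0 0 0;0 0 0 0;0 0 0 0;0 0 0 0",
)

```text
time: 18.43
position: [479.0, -142.6, 77.3]
ee_rot: [[-0.982, -0.188, 0.0], [-0.188, 0.982, -0.0], [-0.0, -0.0, -1.0]]
force: [0.7, 0.8, -1.1]
gripper_width: 0.284
grip_force: 7.2
```

Emit:
move_arm(
  moves="0 0 0 0;0 0 0 0;0 0 0 0;0 0 0 0;0 0 0 0",
)

```text
time: 18.85
position: [479.0, -142.6, 77.3]
ee_rot: [[-0.982, -0.188, -0.0], [-0.188, 0.982, -0.0], [0.0, -0.0, -1.0]]
force: [-0.7, -0.2, -0.4]
gripper_width: 0.288
grip_force: 7.2
```

Emit:
move_arm(
  moves="0 0 0 0;0 0 0 0;0 0 0 0;0 0 0 0;0 0 0 0",
)

```text
time: 19.27
position: [479.0, -142.6, 77.3]
ee_rot: [[-0.982, -0.188, -0.0], [-0.188, 0.982, -0.0], [0.0, -0.0, -1.0]]
force: [0.0, -0.3, 0.8]
gripper_width: 0.286
grip_force: 7.2
```

Emit:
move_arm(
  moves="0 0 0 0;0 0 0 0;0 0 0 0;0 0 0 0;0 0 0 0",
)

```text
time: 19.68
position: [479.0, -142.6, 77.3]
ee_rot: [[-0.982, -0.188, -0.0], [-0.188, 0.982, -0.0], [0.0, -0.0, -1.0]]
force: [0.1, 0.7, -0.6]
gripper_width: 0.282
grip_force: 7.2
```

Emit:
move_arm(
  moves="0 0 0 0;0 0 0 0;0 0 0 0;0 0 0 0;0 0 0 0",
)

```text
time: 20.1
position: [479.0, -142.6, 77.3]
ee_rot: [[-0.982, -0.188, -0.0], [-0.188, 0.982, 0.0], [0.0, 0.0, -1.0]]
force: [0.9, -0.1, -0.7]
gripper_width: 0.282
grip_force: 7.2
```

Emit:
move_arm(
  moves="0 0 0 0;0 0 0 0;0 0 0 0;0 0 0 0;0 0 0 0",
)

```text
time: 20.52
position: [479.0, -142.6, 77.3]
ee_rot: [[-0.982, -0.188, 0.0], [-0.188, 0.982, -0.0], [-0.0, -0.0, -1.0]]
force: [0.4, 0.8, -1.1]
gripper_width: 0.286
grip_force: 7.2
```

```bash
python3 gw.py | sed -n '1p;4,12p'; python3 -c "
from bench import *
print(observe()['position']);print(finish_job())"
```

```text
z top [-1.5  1.   3.6] grip 7.229213118553162 0.28277024335617656 20.5667
-33 203 -11.8 12.7 w 24.5 -0.9 inner -7.5 8.6
-27 247 -11.7 12.7 w 24.4 -0.8 inner -7.7 8.8
-21 248 -11.6 12.6 w 24.1 -0.8 inner -7.7 8.7
-15 253 -11.9 12.9 w 24.7 -0.5 inner -7.7 8.7
-9 266 -11.6 12.7 w 24.3 -0.1 inner -7.8 8.7
-3 271 -11.6 12.6 w 24.1 0.3 inner -7.8 8.7
3 272 -11.4 12.5 w 23.9 0.4 inner -7.6 8.7
9 294 -11.6 12.7 w 24.4 0.6 inner -7.6 8.7
15 295 -11.5 13.0 w 24.5 0.9 inner -7.6 8.6
[ 478.97691603 -142.57795005   77.28885299]
the job is handed in; nothing more can be done
None
```

The job is handed in, though no verdict came back: the knob went to its stop and sprang back, and the forceps were held steady over the lamp window for about 5 s, with the tip gap estimated at 12.5 mm from the grip width (the tips were hidden from the wrist camera).

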